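Load the slide dryer and set its air gate

TASK

Get the slide dryer ready: bring the box of slides over the raised front sill and push it in under the dryer until it lies flat on the bench, entirely behind the sill. Then pull the dryer's stiff air gate out until its front edge is level with the front ends of the two side rails, and let go of it. Keep the box upright and leave the other things on the bench where they are.

Things in the scene. Friction and masses are not known exactly. Their poses are not given: they have to be found in the camera images.
- dryer: Slide dryer, fixed: white cabinet 240 wide (y), 170 deep (x), underside 130 and top 330 mm above the bench, on four 22 mm square legs (front legs x 1 to 23, y 97 to 119 either side). Origin: on the bench below the middle of its front face; x points into the dryer, y across, z up. Dryer numbers below are in this frame, in mm. It has no floor: the box stands on the bench between sill and back stop.
- sill (a point): Middle of the top of the dryer's front sill, a steel bar 12 high, 12 thick (dryer x -100 to -88), 232 long, fixed on the bench. Side bars of the same section run from its ends back to the legs, centred at y -110 and +110.
- back_stop (a point): Middle of the top front edge of the back stop, a fixed steel bar 30 high under the dryer, its face at dryer x 75. The box, 130 long, has 33 to spare between sill and stop.
- hood_edge (a point): Middle of the lower front edge of the clear splash hood, 240 wide, 5 thick, which juts out over the gate from the top of the front face to dryer x -58, underside at z 325. An upright tool cannot get at the shut gate's lug under it: lean the tool 35 to 45 degrees, fingers pointing down and into the dryer.
- rail_ends (a point): Point midway between the front ends of the two gate rails, where the gate's front edge must come: dryer x -120, y 0, z 168. The rails are fixed steel bars 12 wide, centred at y -73 and +73, x -120 to 0, top at z 176, either side of the gate.
- gate (a joint): How far the air gate is pulled out, in m: 0 shut, grows as it comes out along the dryer's -x, end of travel 0.12. The front edge is at dryer x = -0.050 - value, so it is level with the rail ends at 0.070. Starts at 0 to 0.025. Sliding friction about 9 N plus 25 N s/m; it stays where it is left.
- gate_lug (a point): Grip point on the gate's upright black lug: 30 long (x), 14 thick (y), 50 high, on the gate plate at the middle of its front edge, flush with it. The plate is level aluminium, 130 wide, 6 thick, top at dryer z 171. The point is at the lug's centre in x and y (15 behind the front edge), at dryer z 198; the lug's top is at 221. Axes as the dryer.
- slide_box: Box of microscope slides, loose: 130 long (x), 100 wide (y), 48 high, grey with a white lid, closed, 0.45 to 0.85 kg, centre of mass at about its middle. Origin: centre of its underside; x towards its leading end, the end with the lug, which faces the dryer's sill; z up. It starts on the bench in front of the sill, roughly square to it.
- box_lug (a point): Point for gripping on the box's upright white lug: a block 30 long (x), 12 thick (y), 35 high, standing on the lid near the leading end. The point is 45 towards the leading end from the box's centre, 68 above its underside (20 above the lid; lug top 83 above the underside).
- oil_jar: Amber glass jar, 52 across, 85 high, loose, stands beside the dryer's foot. Origin: centre of its underside. To be left alone.
- slide_mailer: Small white plastic slide mailer with a grey cap, 85 x 33 x 18, loose, lies in front of the dryer, beside the box. Origin: centre of its underside. To be left alone.
- beaker: Glass beaker, 70 across, 85 high, loose. Origin: centre of its underside. To be left alone.
- mug: White mug, 80 across, 95 high, loose. Origin: centre of its underside. To be left alone.
- mouse: Black computer mouse, 105 x 60 x 34, loose. Origin: centre of its underside. To be left alone.
Things that resemble listed ones, but are neither listed nor needed, are in the scene too. What is shaped like the slide_box but blue or orange is not meant.

How it is judged (in metres and radians):
On the way, in this order (a step that is already met when the one before it is completed fails the run):
1. the box of slides lies flat on the bench, entirely behind the sill (x of slide_box in the frame of dryer between -0.026 and 0.03 m and y of slide_box in the frame of dryer between -0.07 and 0.07 m and angle between slide_box's own z axis and vertical below 0.04 rad and height (world z) of slide_box below 0.005 m), for 0.2 s.
2. then the gate's front edge is level with the rail ends (within 10 mm) (value of joint gate between 0.06 and 0.08 m), for 0.2 s.
At the end, for the whole second after the job is handed in: The box of slides lies at rest, flat on the bench (within 0.04 rad), entirely behind the sill within the foot frame, and the gate is out 0.060 to 0.080 m: its front edge within 10 mm of level with the rail ends (all of step 1 and all of step 2 and linear speed of slide_box below 0.02 m/s); the robot touches nothing.
It fails at once if the box of slides is tipped more than 0.7 rad (angle between slide_box's own z axis and vertical above 0.7 rad).
It fails at once if another thing on the bench is shifted more than 30 mm (distance of any of oil_jar, slide_mailer, beaker, mug, mouse from where it was at the start of the episode above 0.03 m).
It also fails if it takes over 59 s, if anything falls off the work surface, if the arm or the gripper's body presses on something with over 40 N, if the wrist force passes 120 N, or if a joint passes its speed limit or range.

ROBOT

A 6-joint arm with a two-finger parallel gripper is mounted at the origin on the work surface. World frame = base frame: x ahead of the robot, y to its left, z up, the work surface at z = 0. Lengths are in mm, angles in rad, forces in N, time in s.
With the tool pointing down it reaches from about 325 to 875 mm from the base axis. Payload 4.4 kg.
Tool frame: the origin (TCP) lies on the centre line of the jaws, within the pads' length; the fingertips stand ahead of it and the grasp point (between the pads) lies 6 mm ahead of it (ctrl.tcp_to_tips is the z of the fingertips in the tool frame, in mm); z points along the fingers, y is the direction in which the jaws open and shut (so a half turn about z gives the same grasp; the last joint's range is limited). The gripper opens to 85 mm and grips with 20 to 120 N. Pads are 22 mm wide; open, the fingers measure 114 mm over their backs; the gripper's body (76 mm by 85 mm) begins 54 mm behind the grasp point. The pads swing forward as they close: fully open they stand 13 mm farther back than shut.
Start: joints at [-0.15, 0.207, 1.542, -0, 1.393, -0.15], TCP at [575.002, -0.012, 256.282] pointing down, gripper open.
Joint ranges: [-2.73, 2.73], [-0.86, 2.22], [0.23, 2.46], [-1.11, 4.25], [0.08, 2.63], [-2.82, 2.82]. Speed limits (rad/s): [2.79, 2.79, 3.14, 3.14, 3.14, 3.14].

INTERFACE

Orientations are given as a 3x3 rotation matrix whose columns are the frame's x, y, z axes.
In Python, from plant import ctrl, sensors, optics gives the robot as it stands. Calls block until the motion is done:
- ctrl.move_ptp(position, orientation): joint-space move of the TCP to a pose.
- ctrl.move_l(position, rot=None, vel=150, threshold=None): straight line of the TCP; rot=None keeps the orientation; vel is the mean speed in mm/s. With threshold (N) it stops when the force on the tool has changed by that much, and returns True; else False.
- ctrl.set_joints(angles): joint-space move.
- ctrl.gripper_to(opening, force=None): finger opening in mm; force is the grip in N (None keeps the last); returns when the fingers have stopped.
- ctrl.hold(seconds).
- ctrl.solve_ik(position, orientation): joint angles nearest the present ones, or None.
- sensors.read_state(): the state.
- optics.grab_frame(name): name is "scene" or "side" or "wrist"; returns (picture, depth): 420x560x3 uint8, red, green, blue; 420x560 float32, mm along the optical axis (not along the pixel's ray), 0 where there is no reading.
- optics.camera_params(name): a dict with "mtx" (3x3 intrinsics, pixels), "R" (3x3) and "t" (3): a world point X has camera coordinates R X + t; the wrist camera has in their place "T_tool_cam" (4x4, takes a point from camera to tool coordinates, whose origin is the TCP and whose axes are the flange's). Camera axes: x right, y down, z forward; pixel columns grow to the right and rows downward; lengths in mm; the calibration is good to about 2 mm. A picture is of the moment at which its call begins: read the wrist's pose just before it. camera_params takes no time and is no camera call.
A pose or a line that the arm cannot do raises ctrl.MotionError and nothing moves.
- ctrl.finish_job(): hands the job in, once; it reports no verdict.
The state is a dict: "t": time; "q": joint angles; "qvel": joint speeds; "tau": joint torques, N m; "eef_pos": TCP position; "eef_rot": TCP orientation; "force": force on the tool from outside, world axes, zero at the start; "wrist_torque": the same for the moment, N m; "grip_width": finger opening in mm.
Only numpy, scipy, OpenCV 4.12 (cv2) and the standard library are available. Lean on these libraries where they do the work, as an engineer would, in place of code of your own. Each camera call takes 0.05 s, during which the arm holds its last target.

## Working session

There is one attempt and no reset: what is moved stays moved. The work goes in short steps, each a Python script; the robot and the scene stay as the last script left them, time stands still between calls to the robot, and variables do not carry over. Pictures are saved under pics/ and viewed, and the job is handed in when it is done.

```bash
ls; mkdir -p pics; python3 - <<'E'
from plant import ctrl, sensors, optics
import cv2, numpy as np
s=sensors.read_state(); print(s['t'],s['q'],s['eef_pos'],s['grip_width'],ctrl.tcp_to_tips)
for n in ("scene","side","wrist"):
    im,d=optics.grab_frame(n); cv2.imwrite(f"pics/{n}0.png",im[:,:,::-1]); np.save(f"pics/{n}0.npy",d)
    p=optics.camera_params(n); print(n,{k:np.round(v,3).tolist() for k,v in p.items()})
print(sensors.read_state()['t'])
E
```

```text
pics
0.0 [-1.50494339e-01  2.07442558e-01  1.54299058e+00  1.58665948e-05
  1.39349319e+00 -1.50484475e-01] [5.74286294e+02 1.04763999e-01 2.55095518e+02] 85.98443676891065 25.0
scene {'mtx': [[542.622, 0.0, 275.996], [0.0, 542.622, 210.285], [0.0, 0.0, 1.0]], 'R': [[0.248, 0.969, -0.001], [0.616, -0.159, -0.772], [-0.748, 0.191, -0.636]], 't': [-101.372, -138.108, 1894.115]}
side {'mtx': [[475.578, 0.0, 280.03], [0.0, 475.578, 209.999], [0.0, 0.0, 1.0]], 'R': [[0.319, -0.948, -0.002], [-0.862, -0.289, -0.417], [0.395, 0.135, -0.909]], 't': [-192.324, 518.331, 1463.109]}
wrist {'mtx': [[355.455, 0.0, 270.75], [0.0, 355.455, 209.056], [0.0, 0.0, 1.0]], 'T_tool_cam': [[-0.001, -0.949, -0.314, 79.928], [1.0, -0.001, 0.0, 0.676], [-0.001, -0.314, 0.949, -117.799], [0.0, 0.0, 0.0, 1.0]]}
0.15
```

View pics/scene0.png

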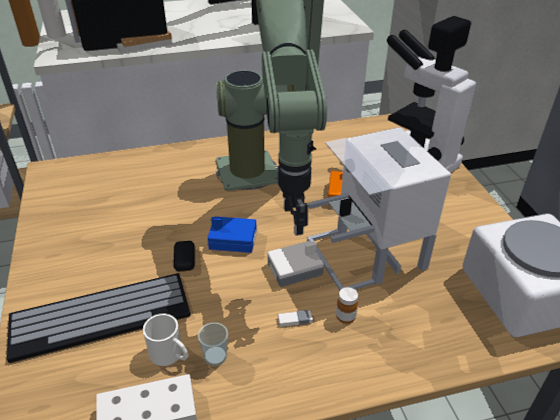

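View pics/side0.png

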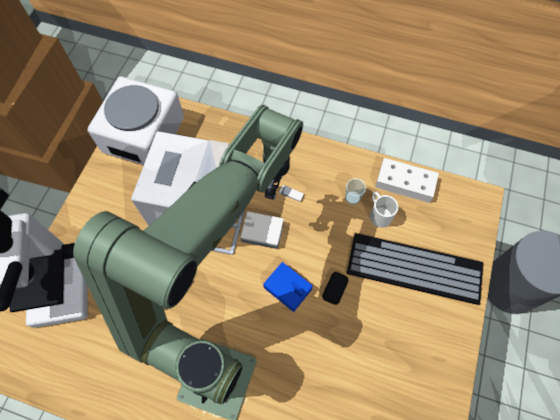

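View pics/wrist0.png

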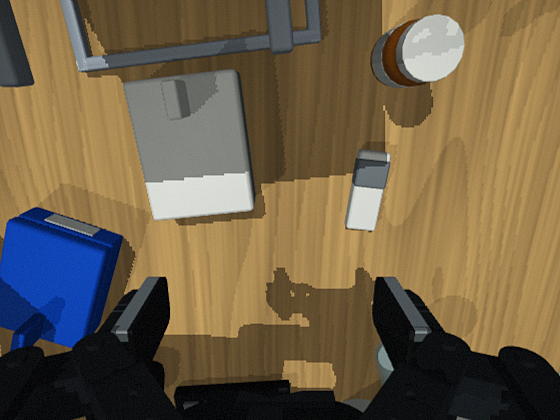

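The wrist view shows the white-lidded box, partly in shadow, at about (190,145). Its lug is at (175,98), towards the sill bar, which runs (85,62) to (320,35). The mailer is at (368,190), the jar at (425,50) and the blue decoy at (60,270).

Things that could be taken for the box:
- Grey/white box: scene (295,262), wrist (190,145). It has a lug and faces the sill, so I choose this one.
- Blue box: scene (232,233).
- Orange item: scene (336,183).
- Mailer: scene (295,318), too small.
- White block with holes: scene (147,400).

Next I'll check the choice in close crops.

```bash
cat > h.py <<'E'
from plant import ctrl, sensors, optics
import cv2, numpy as np
def cam(n,state=None):
    p=optics.camera_params(n); K=np.array(p['mtx'])
    if n=='wrist':
        T=np.eye(4);T[:3,:3]=state['eef_rot'];T[:3,3]=state['eef_pos']
        M=T@np.array(p['T_tool_cam']); return K,M[:3,:3],M[:3,3]   # cam->world
    R=np.array(p['R']);t=np.array(p['t']); return K,R.T,-R.T@t
def ray(c,uv):
    K,R,o=c; d=R@np.linalg.inv(K)@np.array([uv[0],uv[1],1.]); return o,d
def onz(c,uv,z):
    o,d=ray(c,uv); return o+d*(z-o[2])/d[2]
def cloud(c,depth):
    K,R,o=c; h,w=depth.shape; u,v=np.meshgrid(np.arange(w),np.arange(h))
    P=np.stack([(u-K[0,2])/K[0,0]*depth,(v-K[1,2])/K[1,1]*depth,depth],-1)
    return P@R.T+o
def proj(c,X):
    K,R,o=c; x=K@(R.T@(np.asarray(X,float)-o)); return x[:2]/x[2]
def grab(n,tag):
    s=sensors.read_state(); im,d=optics.grab_frame(n); cv2.imwrite(f"pics/{n}{tag}.png",im[:,:,::-1]); np.save(f"pics/{n}{tag}.npy",d)
    return cam(n,s),im,d
E
python3 - <<'E'
from h import *
s=sensors.read_state(); c=cam('wrist',s)
im=cv2.imread('pics/wrist0.png'); d=np.load('pics/wrist0.npy'); P=cloud(c,d)
for uv in [(190,140),(220,190),(175,84),(175,100),(400,250),(200,50),(280,45),(60,270),(370,190),(435,45)]: print(uv,np.round(P[uv[1],uv[0]],1), np.round(onz(c,uv,48),1))
cs=cam('scene');im2=cv2.imread('pics/scene0.png'); ds=np.load('pics/scene0.npy'); Q=cloud(cs,ds)
for uv in [(295,262),(282,318),(345,205),(345,305),(385,160),(420,200)]: print(uv,np.round(Q[uv[1],uv[0]],1))
a=cv2.resize(im2[130:320,250:460],None,fx=3.6,fy=3.1,interpolation=cv2.INTER_CUBIC); cv2.imwrite('pics/crop_s.png',a)
cv2.imwrite('pics/crop_w.png',cv2.resize(im[0:240,50:350],None,fx=2.5,fy=2.5,interpolation=cv2.INTER_CUBIC))
E
```

```text
(190, 140) [501.9  38.5  48.6] [501.8  38.5  48. ]
(220, 190) [526.9  -8.3  48.4] [526.8  -8.4  48. ]
(175, 84) [500.7  85.7  81.1] [492.2  86.3  48. ]
(175, 100) [500.2  73.9  83. ] [491.1  73.1  48. ]
(400, 250) [ 7.233e+02 -9.290e+01 -3.000e-01] [704.2 -70.5  48. ]
(200, 50) [509.  116.9  12.5] [515.5 113.2  48. ]
(280, 45) [579.8 102.4 176.3] [582.6 117.   48. ]
(60, 270) [359.8 -92.7  48.5] [359.4 -93.   48. ]
(370, 190) [677.4 -16.6  18. ] [668.8  -8.4  48. ]
(435, 45) [696.3 112.7  85.6] [712.1 117.   48. ]
(295, 262) [518.9  25.2  47.1]
(282, 318) [671.6 -51.8  14.6]
(345, 205) [505.2 161.  209.1]
(345, 305) [710.7  98.5  64.9]
(385, 160) [497.9 259.8 328.7]
(420, 200) [602.3 315.6 269.7]
```

View pics/crop_s.png

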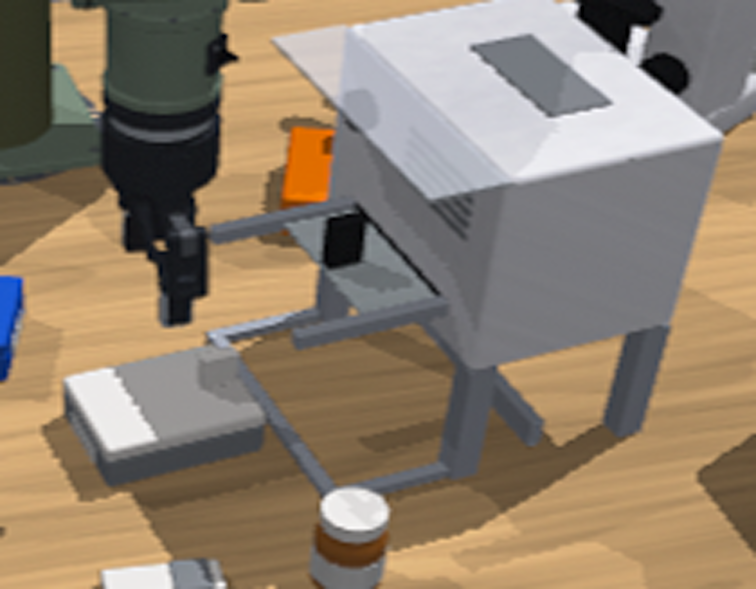

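View pics/crop_w.png

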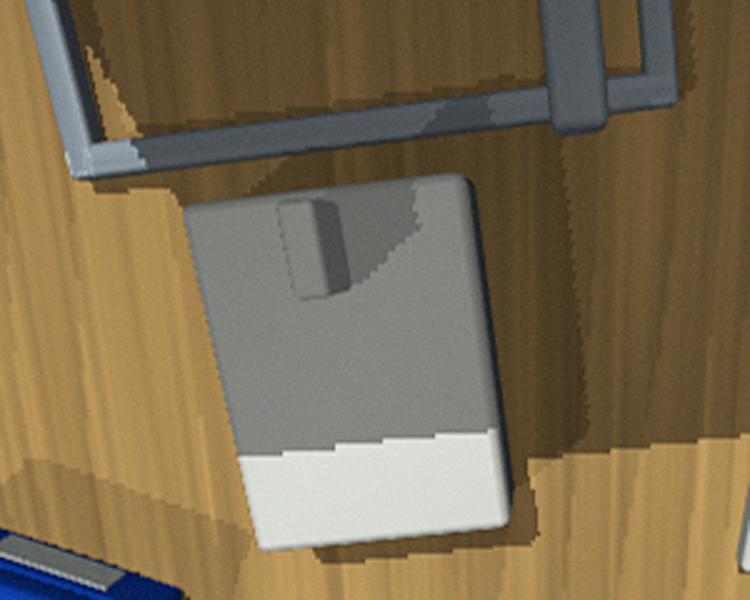

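The crops confirm the choice: a grey/white-lidded box whose lug is at crop (310,248), facing the sill bar. The gate's black lug is at scene crop (343,237). Next I'll measure it all with the depth clouds.

```bash
python3 - <<'E'
from h import *
s=sensors.read_state(); c=cam('wrist',s)
im=cv2.imread('pics/wrist0.png'); d=np.load('pics/wrist0.npy'); P=cloud(c,d); u=np.arange(560)[None,:]; v=np.arange(420)[:,None]
def rect(m,z,name):
    m=cv2.morphologyEx(m.astype(np.uint8),cv2.MORPH_OPEN,np.ones((3,3)))
    n,l,st,ce=cv2.connectedComponentsWithStats(m); k=1+np.argmax(st[1:,4]); ys,xs=np.nonzero(l==k)
    X=P[ys,xs][:,:2].astype(np.float32); r=cv2.minAreaRect(X); print(name,st[k],[np.round(a,1) for a in r],np.round(cv2.boxPoints(r),1).tolist(), np.median(P[ys,xs,2]))
    return l==k,X
z=P[...,2]
box=(u<265)&(u>110)&(v<230)&(v>60)
rect(box&(abs(z-48)<3),48,'lid'); rect(box&(abs(z-83)<4),83,'lug')
m,X=rect((v<75)&(u>75)&(u<325)&(abs(z-12)<3.5),12,'sill')
# sill front edge line: per column lowest z=12 pixel
m12=(v<80)&(abs(z-12)<3)
E=[];B=[]
for uu in range(100,262,4):
    vs=np.nonzero(m12[:,uu])[0]
    if len(vs)>3: E.append(P[vs.max(),uu,:2]);B.append(P[vs.min(),uu,:2])
for e in(E,B):
    e=np.array(e,np.float32); l=cv2.fitLine(e,cv2.DIST_HUBER,0,.01,.01).ravel(); print('edge dir',np.degrees(np.arctan2(l[1],l[0])),l[2:], 'n',len(e))
rail=(v<60)&(abs(z-176)<4); rect(rail&(u>200),176,'railR'); rect(rail&(u<100),176,'railL')
# scene
cs=cam('scene'); d=np.load('pics/scene0.npy'); P=cloud(cs,d); z=P[...,2]
u0=(u>320)&(u<460)&(v>120)&(v<260)
rect(u0&(abs(z-330)<4),330,'top')
rect(u0&(v>190)&(abs(z-221)<6)&(u<360),221,'gatelugtop')
rect(u0&(v>150)&(u<375)&(abs(z-171)<4),171,'gate plate')
im=cv2.imread('pics/scene0.png'); g=(im.max(2)<40)&(u>335)&(u<356)&(v>192)&(v<222); ys,xs=np.nonzero(g); print('gatelug px',xs.min(),xs.max(),ys.min(),ys.max()); Q=P[ys,xs]; print(np.round(np.percentile(Q,[5,25,50,75,95],axis=0),1))
E
```

```text
lid [  123    70   130   151 14242] [array([501.7,  29.2]), array([ 99.6, 129.5]), np.float64(6.3)] [[445.1000061035156, 88.19999694824219], [459.29998779296875, -40.599998474121094], [558.2000122070312, -29.700000762939453], [544.0999755859375, 99.0]] 48.304473429369466
lug [161  80  22  40 621] [array([496.7,  73.9]), array([12.4, 29.9]), np.float64(6.4)] [[488.8999938964844, 88.0999984741211], [492.20001220703125, 58.29999923706055], [504.5, 59.70000076293945], [501.20001220703125, 89.4000015258789]] 83.16719897275215
sill [  76   24  194   48 3021] [array([482. , 120.2]), array([182.6,  40.4]), np.float64(0.9)] [[390.29998779296875, 139.0], [391.0, 98.5999984741211], [573.5999755859375, 101.5], [572.9000244140625, 141.89999389648438]] 12.184077024035105
edge dir 6.508267 [482.5282  108.47166] n 41
edge dir 6.5775285 [483.78683 119.88218] n 41
railR [ 265    0   28   53 1239] [array([579.4, 111.5]), array([12. , 24.2]), np.float64(6.5)] [[572.0999755859375, 122.80000305175781], [574.7999877929688, 98.80000305175781], [586.7999877929688, 100.19999694824219], [584.0, 124.19999694824
[... 500 characters left out ...]
70312, 391.1000061035156]] 329.7485470490004
gatelugtop [340 199  11   5  46] [array([500. , 160.5]), array([16.2, 30.5]), np.float64(10.0)] [[489.3999938964844, 174.10000610351562], [494.70001220703125, 144.10000610351562], [510.70001220703125, 146.89999389648438], [505.29998779296875, 177.0]] 219.2050027603036
gate plate [340 203  28  28 374] [array([507.5, 181. ]), array([102.6,  65.4]), np.float64(6.9)] [[452.6000061035156, 207.3000030517578], [460.5, 142.3000030517578], [562.2999877929688, 154.6999969482422], [554.5, 219.60000610351562]] 170.76191190868389
gatelug px 340 355 197 215
[[494.6 149.2 176.2]
 [502.5 154.8 187.8]
 [505.3 163.1 201.1]
 [507.  170.3 214.6]
 [509.5 178.5 221.1]]
```

Everything agrees:
- The sill edge lies at dryer x -100.0.
- The lug is 45 mm ahead of the box centre.
- The heights match (12, 48, 83, 176, 330).
- The gate starts about 15 mm out.

Plan:
1. Grip the box lug with a leaned tool, lift it and carry it over the sill as far as the gate plate allows.
2. Set it down, then push its rear in with two fingers.
3. Pull the gate.

IK first.

```bash
cat >> h.py <<'E'
th=np.radians(6.5)
EX=np.array([-np.sin(th),np.cos(th),0]); EY=np.array([-np.cos(th),-np.sin(th),0]); EZ=np.array([0,0,1.])
O=np.array([494.7,210.5,0])
def W(x,y,z): return O+EX*x+EY*y+EZ*z
def D(p): p=np.asarray(p,float)-O; return np.round([p@EX,p@EY,p[2]],1)
def rot(lean,flip=False):
    a=np.radians(lean); z=EX*np.sin(a)-EZ*np.cos(a)
    y=EY if flip else -EY            # x = y cross z
    x=np.cross(y,z); return np.stack([x,y,z],1)
def tcp(x,y,z,lean,ahead=6):   # TCP so that the point 'ahead' mm along tool z lies at dryer xyz
    return W(x,y,z)-rot(lean)[:,2]*ahead
E
python3 - <<'E'
from h import *
s=sensors.read_state(); print(np.round(s['eef_rot'],3)); print('gatelug',D((500,160.5,221)),'lug',D((496.7,73.9,83)),'box',D((501.7,29.2,48)))
print('mailer',D((675,-30,18)),'jar',D((696,112,85)))
for lean in (35,40,45,50,55):
  for fl in (False,True):
    R=rot(lean,fl); print(lean,fl,'x axis',np.round(R[:,0],2))
    for nm,a in dict(lug=(-136,13,75),lugpre=(-200,13,140),carry=(-50,0,98),pushs=(-250,0,40),pushe=(-72,0,30),gate=(-50,0,200),gatepre=(-110,0,270),gateout=(-105,0,200)).items():
        q=ctrl.solve_ik(tcp(*a,lean),R); print('  ',nm,None if q is None else np.round(q,2))
E
```

```text
[[-0.     1.    -0.002]
 [ 1.     0.     0.   ]
 [ 0.    -0.002 -1.   ]]
gatelug [-50.3   0.4 221. ] lug [-135.9   13.5   83. ] box [-180.9   13.6   48. ]
mailer [-259.4 -151.9   18. ] jar [-120.7 -188.9   85. ]
35 False x axis [-0.09  0.81  0.57]
   lug [-0.35  0.41  1.82  0.57  1.26 -0.74]
   lugpre [-0.45  0.34  1.75  0.51  1.43 -0.74]
   carry [-0.18  0.36  1.83  0.62  1.22 -0.6 ]
   pushs [-0.51  0.56  1.68  0.5   1.32 -0.86]
   pushe [-0.22  0.49  1.83  0.64  1.14 -0.71]
   gate [-0.18  0.2   1.78  0.59  1.4  -0.47]
   gatepre [-0.29  0.14  1.69  0.56  1.58 -0.48]
   gateout [-0.28  0.22  1.75  0.56  1.45 -0.55]
35 True x axis [ 0.09 -0.81 -0.57]
   lug [-0.35  0.41  1.82  0.57  1.26  2.41]
   lugpre [-0.45  0.34  1.75  0.51  1.43  2.41]
   carry [-0.18  0.36  1.83  0.62  1.22  2.55]
   pushs [-0.51  0.56  1.68  0.5   1.32  2.28]
   pushe [-0.22  0.49  1.83  0.64  1.14  2.43]
   gate [-0.18  0.2   1.78  0.59  1.4   2.67]
   gatepre [-0.29  0.14  1.69  0.56  1.58  2.66]
   gateout [-0.28  0.22  1.75  0.56  1.45  2.59]
40 False x axis [-0.09  0.76  0.64]
   lug [-0.38  0.45  1.81
[... 2546 characters left out ...]
8]
   carry [-0.31  0.52  1.8   0.85  1.43 -0.83]
   pushs [-0.61  0.74  1.57  0.66  1.58 -0.99]
   pushe [-0.35  0.66  1.77  0.84  1.37 -0.94]
   gate [-0.31  0.34  1.78  0.84  1.56 -0.68]
   gatepre [-0.41  0.27  1.7   0.8   1.73 -0.63]
   gateout [-0.41  0.37  1.74  0.79  1.63 -0.73]
55 True x axis [ 0.06 -0.57 -0.82]
   lug [-0.47  0.59  1.76  0.76  1.49  2.22]
   lugpre [-0.56  0.51  1.68  0.7   1.65  2.26]
   carry [-0.31  0.52  1.8   0.85  1.43  2.31]
   pushs [-0.61  0.74  1.57  0.66  1.58  2.15]
   pushe [-0.35  0.66  1.77  0.84  1.37  2.2 ]
   gate [-0.31  0.34  1.78  0.84  1.56  2.46]
   gatepre [-0.41  0.27  1.7   0.8   1.73  2.51]
   gateout [-0.41  0.37  1.74  0.79  1.63  2.41]
```

```bash
python3 - <<'E'
from h import *
L=55; R=rot(L,True)
ctrl.gripper_to(42)
ax=R[:,2]; g=tcp(-136,13.5,74,L)
ctrl.move_ptp(g-ax*95,R); s=sensors.read_state(); print(s['t'],D(s['eef_pos']))
print('hit',ctrl.move_l(g,vel=80,threshold=12)); s=sensors.read_state(); print(s['t'],D(s['eef_pos']),D(g),np.round(s['force'],1),s['grip_width'])
grab('scene','1')
E
```

```text
2.7 [-218.7   13.3  132.1]
hit False
4.0333 [-141.5   13.1   77.7] [-140.9   13.5   77.4] [ 0.5  0.4 -0.2] 41.95153415494972
```

```bash
python3 - <<'E'
import cv2
a=cv2.imread('pics/scene1.png')[130:320,230:440]; cv2.imwrite('pics/c1.png',cv2.resize(a,None,fx=3.6,fy=3.1,interpolation=cv2.INTER_CUBIC))
E
```

```text
(no output)
```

View pics/c1.png

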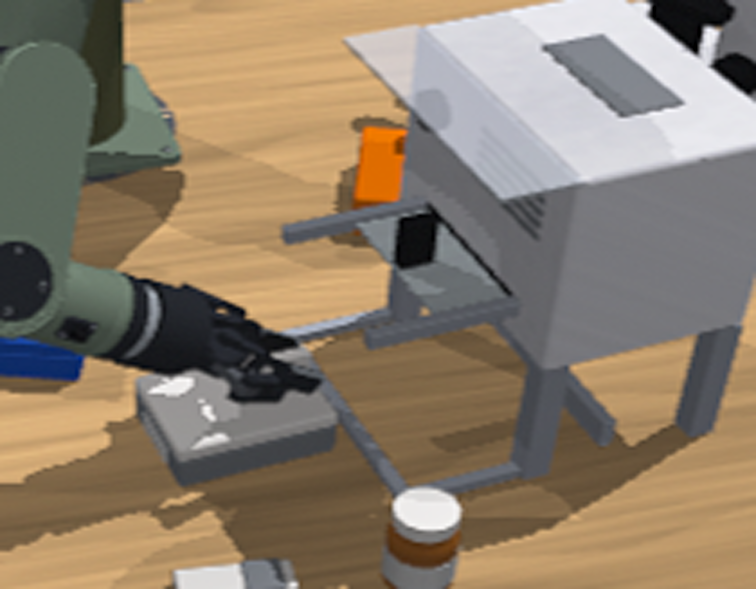

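The fingers straddle the lug at crop (270,375), and nothing else is touched. Now I'll grip and lift.

```bash
python3 - <<'E'
from h import *
ctrl.gripper_to(0,force=90); s=sensors.read_state(); print(s['t'],s['grip_width'],np.round(s['force'],1),D(s['eef_pos']))
p=s['eef_pos']
ctrl.move_l(p+EZ*26,vel=60); s=sensors.read_state(); print(s['t'],s['grip_width'],np.round(s['force'],1),np.round(s['wrist_torque'],2),D(s['eef_pos']))
grab('scene','2')
import cv2
a=cv2.imread('pics/scene2.png')[130:320,230:440]; cv2.imwrite('pics/c2.png',cv2.resize(a,None,fx=3.6,fy=3.1,interpolation=cv2.INTER_CUBIC))
E
```

```text
4.4667 10.667729636807659 [-1.3 -2.4  1.6] [-141.1   13.6   77.7]
5.0583 10.494130410814664 [ 0.2 -0.5 -5.9] [-0.94 -0.14  0.  ] [-141.2   13.6  103.7]
```

View pics/c2.png

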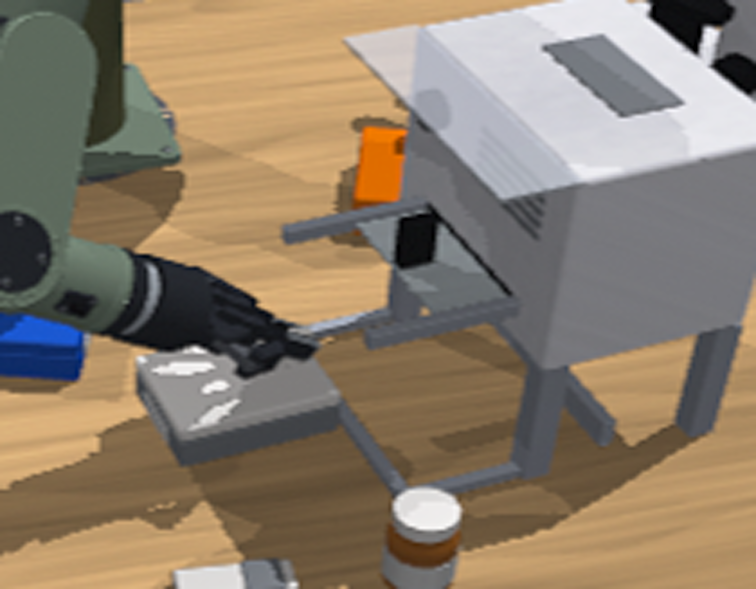

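The box is held level: about 6 N on the wrist, so roughly 0.6 kg, and the front is up. Now I'll carry it over the sill.

```bash
python3 - <<'E'
from h import *
s=sensors.read_state(); p=s['eef_pos']; x0=D(p)
L=55
print('hit',ctrl.move_l(tcp(-100,4,94,L),vel=80,threshold=15)); 
print('hit',ctrl.move_l(tcp(-44,0,92,L),vel=60,threshold=15)); s=sensors.read_state(); print(s['t'],s['grip_width'],np.round(s['force'],1),np.round(s['wrist_torque'],2),D(s['eef_pos']))
grab('scene','3');grab('side','3')
a=cv2.imread('pics/scene3.png')[130:320,230:440]; cv2.imwrite('pics/c3.png',cv2.resize(a,None,fx=3.6,fy=3.1,interpolation=cv2.INTER_CUBIC))
E
```

```text
hit False
hit False
6.8167 10.151538317053616 [ 0.4 -0.1 -7.3] [-0.98 -0.13  0.01] [-49.2  -0.2  95.4]
```

View pics/c3.png

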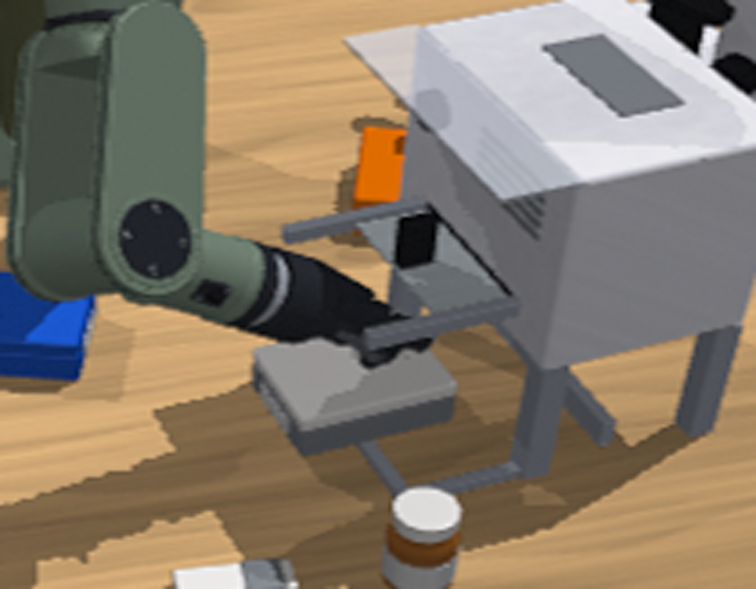

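The box is level, and its front end is past the sill under the gate. I'll go slightly deeper, set it down on the sill, release and back out.

```bash
python3 - <<'E'
from h import *
L=55
print('hit',ctrl.move_l(tcp(-36,0,88,L),vel=50,threshold=10)); s=sensors.read_state(); print(s['t'],np.round(s['force'],1),D(s['eef_pos']))
print('hit',ctrl.move_l(tcp(-36,0,84,L),vel=20,threshold=3)); s=sensors.read_state(); print(s['t'],np.round(s['force'],1),D(s['eef_pos']))
ctrl.gripper_to(36); s=sensors.read_state();print(s['t'],np.round(s['force'],1),s['grip_width'])
R=rot(L,True); p=s['eef_pos']
print('hit',ctrl.move_l(p-R[:,2]*90,vel=120,threshold=12))
p=sensors.read_state()['eef_pos']; print('hit',ctrl.move_l(W(-270,0,150),vel=150,threshold=12)); s=sensors.read_state(); print(s['t'],np.round(s['force'],1),D(s['eef_pos']))
grab('scene','4');grab('side','4');grab('wrist','4')
a=cv2.imread('pics/scene4.png')[130:320,230:440]; cv2.imwrite('pics/c4.png',cv2.resize(a,None,fx=3.6,fy=3.1,interpolation=cv2.INTER_CUBIC))
E
```

```text
hit False
7.2417 [-0.1 -0.4 -6.3] [-40.5   0.5  91.1]
hit True
7.45 [1.4 1.2 4.2] [-40.5  -0.2  89.6]
7.8167 [ 0.3 -0.5 -0.1] 35.764979273462075
hit False
hit False
9.9083 [-0.   0.2  0.6] [-269.     0.3  149.9]
```

View pics/c4.png

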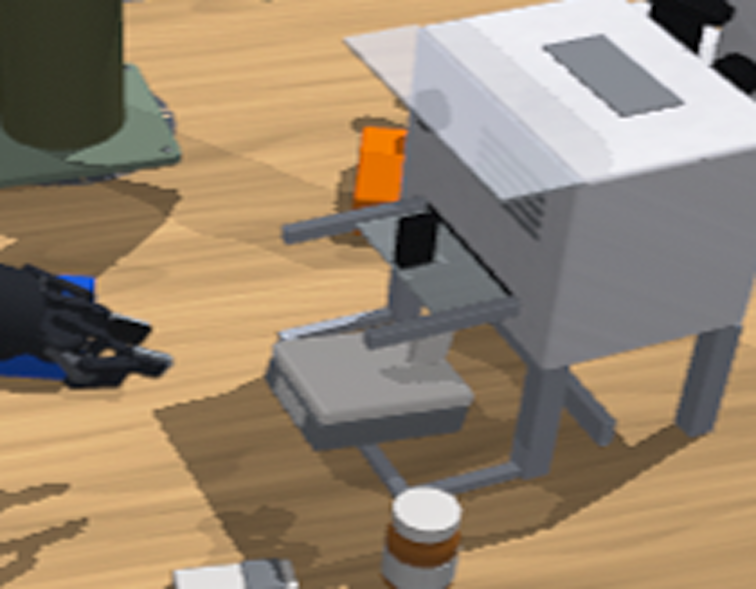

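View pics/wrist4.png

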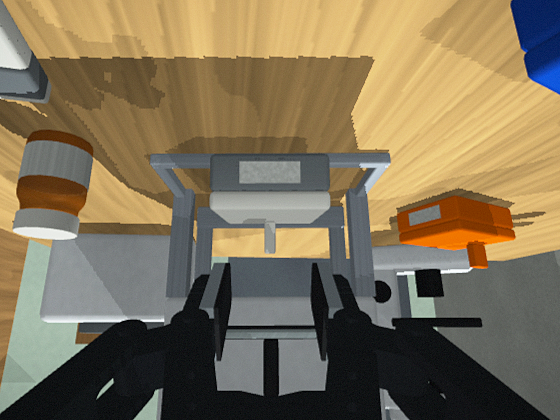

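Both views show the box lying across the sill, square to it (wrist: rear face (270,172), lug (270,238)). I'll measure its rear face and tilt before pushing.

```bash
python3 - <<'E'
from h import *
s=sensors.read_state(); c=cam('wrist',s); d=np.load('pics/wrist4.npy'); P=cloud(c,d)
for uv in [(215,170),(270,160),(270,185),(325,170),(220,205),(270,195),(320,205),(245,215),(270,213),(300,215),(268,240),(270,225)]: print(uv,D(P[uv[1],uv[0]]))
cs=cam('scene');Q=cloud(cs,np.load('pics/scene4.npy'))
for uv in [(312,240),(318,250),(330,245),(345,247),(350,251),(355,245)]: print(uv,D(Q[uv[1],uv[0]]))
E
```

```text
(215, 170) [-140.8  -45.9   36.3]
(270, 160) [-141.7   -0.5   27.8]
(270, 185) [-138.6   -0.5   48.8]
(325, 170) [-140.8   44.9   36.5]
(220, 205) [-136.3  -41.3   65.1]
(270, 195) [-137.4   -0.6   57. ]
(320, 205) [-135.8   40.2   65.2]
(245, 215) [-97.2 -23.6  62.6]
(270, 213) [-113.6   -0.6   65.5]
(300, 215) [-95.9  27.1  62.4]
(268, 240) [-39.3  -2.8  74.1]
(270, 225) [-40.5  -0.6  57.9]
(312, 240) [-116.6   43.2   65.8]
(318, 250) [-117.4    0.6   65.4]
(330, 245) [-74.3  13.8  58.1]
(345, 247) [-34.8  -1.7  50.8]
(350, 251) [-28.1 -19.8  49.2]
(355, 245) [22.9 39.7  2.9]
```

Box pose: yaw about 0, y about 0, tilt about 0.17 rad, rear face at about -141. Now I'll push with two spread fingertips at the rear.

```bash
python3 - <<'E'
from h import *
L=55; T=25
ctrl.gripper_to(50)
ctrl.move_l(tcp(-180,0,42,L,T),vel=150,threshold=15)
print('hit',ctrl.move_l(tcp(-120,0,38,L,T),vel=50,threshold=20)); s=sensors.read_state(); print(s['t'],np.round(s['force'],1),D(s['eef_pos']))
print('hit',ctrl.move_l(tcp(-88,0,30,L,T),vel=50,threshold=20)); s=sensors.read_state(); print(s['t'],np.round(s['force'],1),D(s['eef_pos']))
c,im,d=grab('scene','5'); cw,_,dw=grab('wrist','5')
a=cv2.imread('pics/scene5.png')[130:320,230:440]; cv2.imwrite('pics/c5.png',cv2.resize(a,None,fx=3.6,fy=3.1,interpolation=cv2.INTER_CUBIC))
E
```

```text
hit False
12.625 [-0.8 -0.7 -1.1] [-140.4    0.    52.6]
hit False
13.4333 [ 2.1 -2.4  2.5] [-108.8   -0.7   44.7]
```

View pics/c5.png

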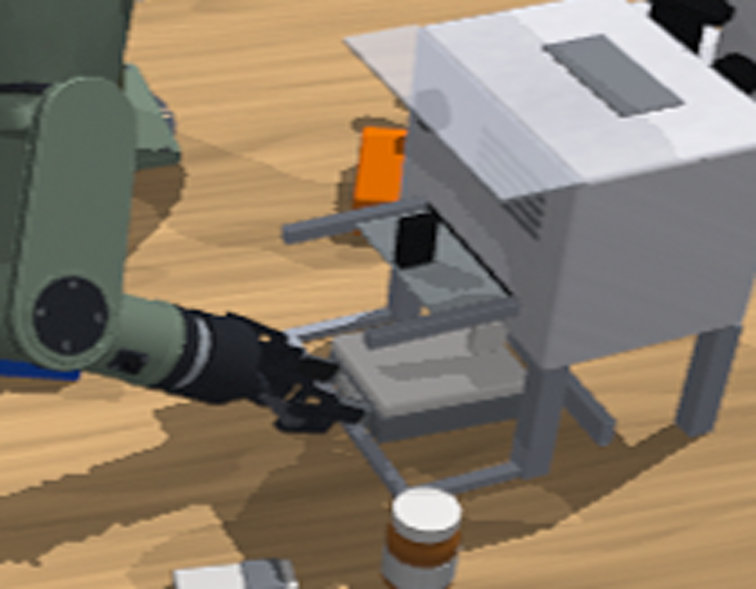

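View pics/wrist5.png

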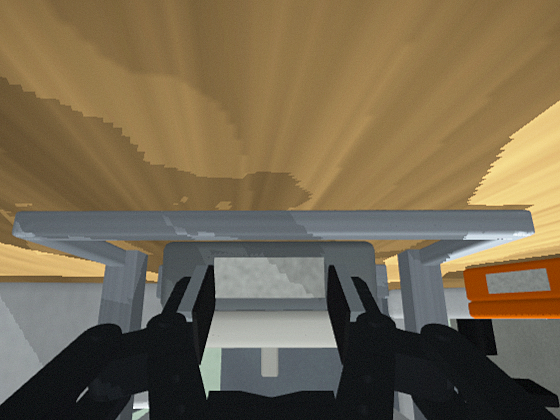

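The push is working: the wrist view shows the box's rear face (270,275) just at the sill bar, still square. I'll measure it and carry on.

```bash
python3 - <<'E'
from h import *
s=sensors.read_state(); c=cam('wrist',s); d=np.load('pics/wrist5.npy'); P=cloud(c,d)
for uv in [(270,265),(270,290),(270,305),(190,255),(360,255),(270,325)]: print(uv,D(P[uv[1],uv[0]]))
f=D(P[275,270])[0]; tipx=-88+ (f+88)  # present rear face
L=55;T=25; step=-74-f; print('face',f,'step',step)
e=D(s['eef_pos'])
print('hit',ctrl.move_l(W(e[0]+step,0,e[2]-1),vel=40,threshold=20)); s=sensors.read_state(); print(s['t'],np.round(s['force'],1),D(s['eef_pos']))
c,_,dw=grab('wrist','6'); P=cloud(c,dw); grab('scene','6')
for uv in [(270,265),(270,290),(270,305),(190,255),(360,255),(270,325)]: print(uv,D(P[uv[1],uv[0]]))
a=cv2.imread('pics/scene6.png')[130:320,230:440]; cv2.imwrite('pics/c6.png',cv2.resize(a,None,fx=3.6,fy=3.1,interpolation=cv2.INTER_CUBIC))
E
```

```text
(270, 265) [-90.4  -1.5  24. ]
(270, 290) [-89.2  -1.6  35. ]
(270, 305) [-86.4  -1.6  41.4]
(190, 255) [-90.6 -38.1  19.4]
(360, 255) [-88.1  40.2  19.1]
(270, 325) [-85.3  -1.6  50. ]
face -90.7 step 16.700000000000003
hit False
14.0917 [0.4 0.6 0.2] [-91.1   0.8  43.3]
(270, 265) [-71.3  -0.   22.7]
(270, 290) [-67.6  -0.1  33.6]
(270, 305) [-69.6  -0.1  40.3]
(190, 255) [-69.5 -37.4  17.6]
(360, 255) [-68.4  42.3  17.8]
(270, 325) [25.4 -0.2 51.2]
```

View pics/c6.png

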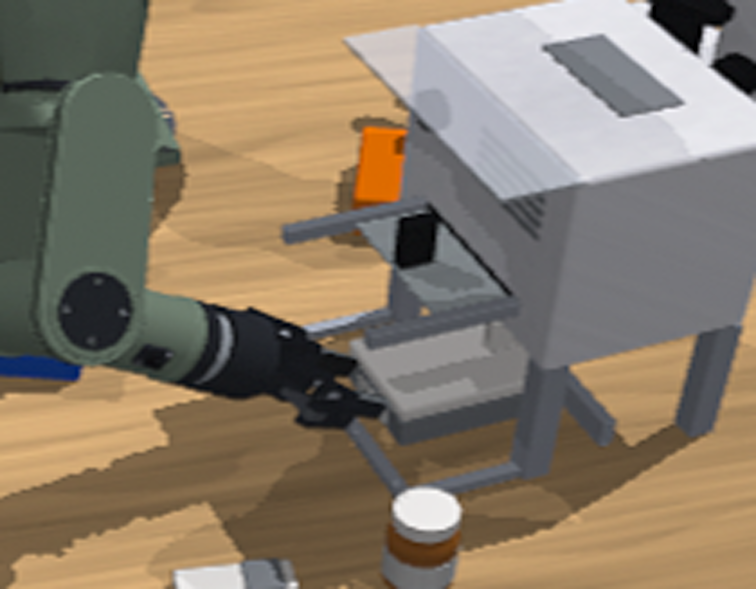

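View pics/wrist6.png

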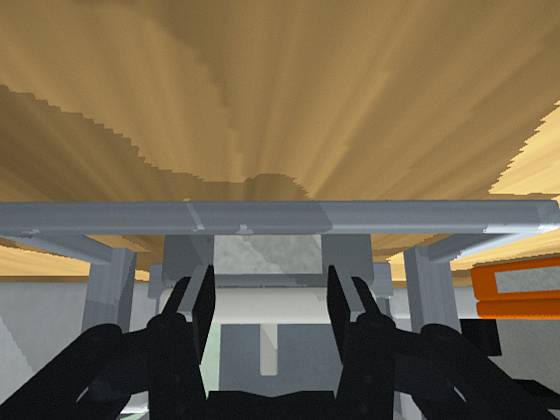

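The rear face is now at about -70, so the box centre is at about -5. I'll retreat, verify it lies flat, then line up on the gate lug.

```bash
python3 - <<'E'
from h import *
s=sensors.read_state(); R=rot(55,True); p=s['eef_pos']
ctrl.move_l(p-R[:,2]*120,vel=150,threshold=12)
ctrl.move_l(W(-230,0,200),vel=200,threshold=12)
c,im,d=grab('wrist','7'); P=cloud(c,d); cs,_,ds=grab('scene','7'); Q=cloud(cs,ds)
DP=((P-O)@np.stack([EX,EY,EZ],1)); DQ=((Q-O)@np.stack([EX,EY,EZ],1))
for nm,A in(('wrist',DP),('scene',DQ)):
    m=(abs(A[...,1])<45)&(A[...,0]>-80)&(A[...,0]<62)&(A[...,2]>40)&(A[...,2]<58)
    X=A[m]; C=np.c_[X[:,:2],np.ones(len(X))]; k=np.linalg.lstsq(C,X[:,2],rcond=None)[0]; print(nm,'lid n',len(X),'z range',np.percentile(X[:,2],[5,50,95]).round(1),'x',np.percentile(X[:,0],[1,99]).round(1),'slope',k.round(3))
    m=(abs(A[...,1])<65)&(A[...,0]>-86)&(A[...,0]<-40)&(A[...,2]>10)&(A[...,2]<40); X=A[m]; print(' rear face x',np.percentile(X[:,0],[5,50,95]).round(1) if len(X) else None,'y',np.percentile(X[:,1],[1,99]).round(1) if len(X) else None)
    m=(abs(A[...,1])<14)&(A[...,0]>-110)&(A[...,0]<-20)&(A[...,2]>185)&(A[...,2]<226); X=A[m]; print(' gate lug',np.percentile(X,[2,50,98],axis=0).round(1).tolist() if len(X) else None)
a=cv2.imread('pics/scene7.png')[130:320,230:440]; cv2.imwrite('pics/c7.png',cv2.resize(a,None,fx=3.6,fy=3.1,interpolation=cv2.INTER_CUBIC)); print(sensors.read_state()['t'])
E
```

```text
wrist lid n 4469 z range [42.4 48.6 49.3] x [-70.   53.4] slope [ 2.9000e-02 -1.0000e-03  4.8739e+01]
 rear face x [-71.3 -69.2 -66.9] y [-50.   46.7]
 gate lug [[-63.4, -7.3, 185.5], [-61.6, -0.6, 203.3], [-58.7, 6.2, 220.6]]
scene lid n 799 z range [43.3 47.5 51.5] x [-70.6  49.9] slope [1.2000e-02 4.0000e-03 4.7695e+01]
 rear face x [-71.8 -68.6 -44.6] y [-52.6  44.2]
 gate lug [[-64.0, -9.2, 186.1], [-50.4, -4.3, 207.4], [-33.4, 7.2, 223.3]]
15.8667
```

View pics/wrist7.png

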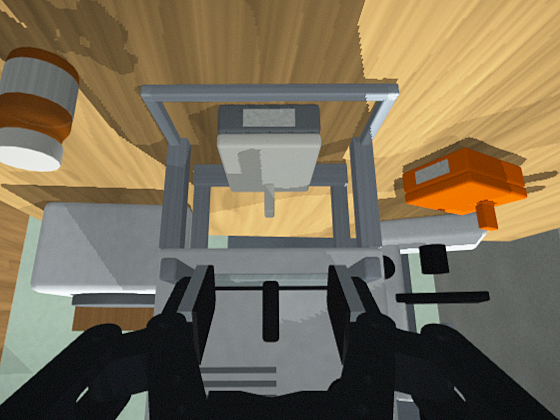

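View pics/c7.png

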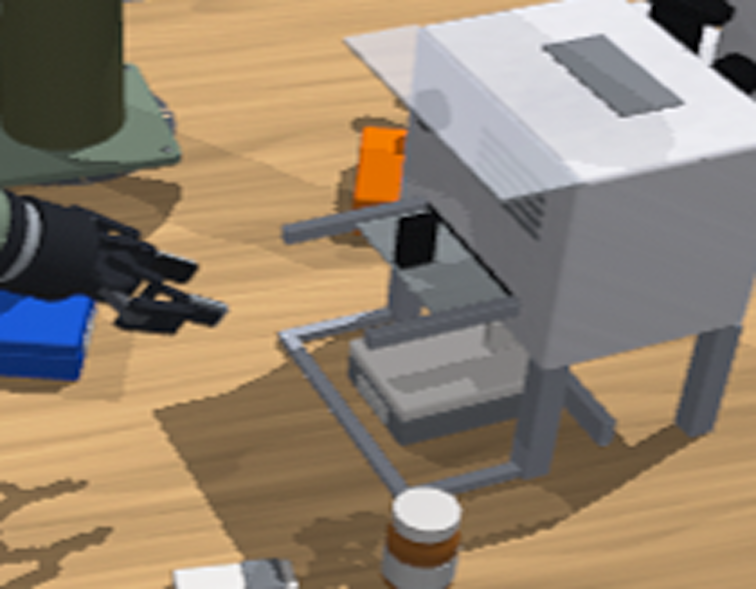

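The box lies flat: lid height 48.6, rear face at about -70, clear of the sill's rear edge at -88. The gate lug's front face is at about -63 and its y is about 0. Now the gate.

```bash
python3 - <<'E'
from h import *
L=40; R=rot(L,True); ax=R[:,2]; g=tcp(-48.5,-0.3,201,L)
ctrl.gripper_to(44)
ctrl.move_ptp(g-ax*120,R); s=sensors.read_state(); print(s['t'],D(s['eef_pos']))
print('hit',ctrl.move_l(g,vel=80,threshold=12)); s=sensors.read_state(); print(s['t'],D(s['eef_pos']),D(g),np.round(s['force'],1))
grab('scene','8')
a=cv2.imread('pics/scene8.png')[130:320,230:440]; cv2.imwrite('pics/c8.png',cv2.resize(a,None,fx=3.6,fy=3.1,interpolation=cv2.INTER_CUBIC)); print(sensors.read_state()['t'])
E
```

```text
16.7083 [-129.1    0.   297.5]
hit False
18.3583 [-52.7  -0.7 206. ] [-52.4  -0.3 205.6] [-0.1  0.5  0.2]
18.4083
```

View pics/c8.png

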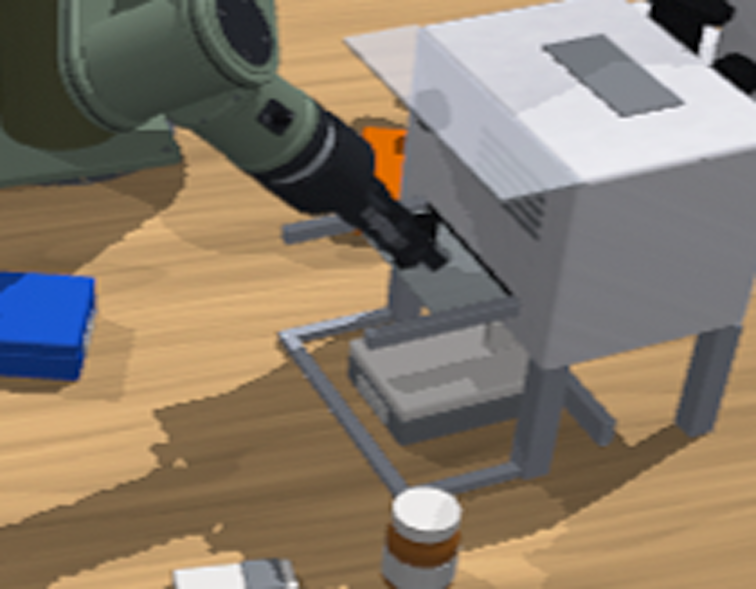

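The fingers are around the gate lug at crop (425,250), clear of the hood. Now I'll grip and pull.

```bash
python3 - <<'E'
from h import *
ctrl.gripper_to(0,force=110); s=sensors.read_state(); print(s['t'],s['grip_width'],np.round(s['force'],1),D(s['eef_pos']))
p=s['eef_pos']
print('hit',ctrl.move_l(p-EX*56.5,vel=35,threshold=45)); ctrl.hold(0.3); s=sensors.read_state(); print(s['t'],s['grip_width'],np.round(s['force'],1),D(s['eef_pos']))
c,im,d=grab('scene','9'); P=cloud(c,d); A=(P-O)@np.stack([EX,EY,EZ],1)
m=(abs(A[...,2]-171)<3)&(abs(A[...,1])<60)&(A[...,0]>-140)&(A[...,0]<0); X=A[m]; print('plate x',len(X),np.percentile(X[:,0],[0,1,5,50,99]).round(1))
m=(abs(A[...,2]-176)<4)&(abs(abs(A[...,1])-73)<5)&(A[...,0]>-140)&(A[...,0]<0); X=A[m]; print('rails x',len(X),np.percentile(X[:,0],[0,1,5,50,99]).round(1))
a=cv2.imread('pics/scene9.png')[130:320,230:440]; cv2.imwrite('pics/c9.png',cv2.resize(a,None,fx=3.6,fy=3.1,interpolation=cv2.INTER_CUBIC)); print(sensors.read_state()['t'])
E
```

```text
18.7917 12.683192487886306 [-4.  -3.1  5.1] [-52.5   0.4 205.9]
hit False
20.8583 12.507978711630447 [ 0.   8.6 -0.2] [-106.8    0.3  206. ]
plate x 895 [-118.3 -116.6 -111.4  -49.    -1.3]
rails x 177 [-120.5 -118.1 -111.5  -49.1   -0.7]
20.9083
```

View pics/c9.png

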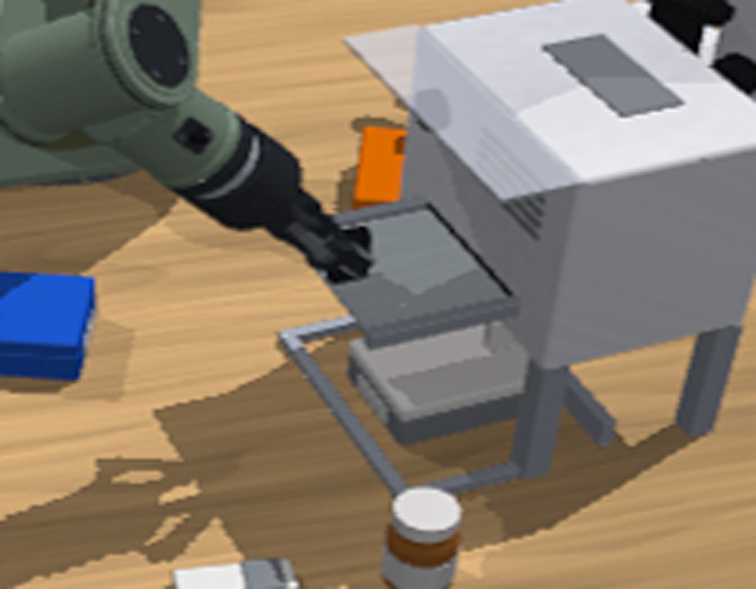

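The plate's front edge is at about -118.3 against -120.5 for the rail ends, about 2 mm short. I'll release, back off along the tool axis and check.

```bash
python3 - <<'E'
from h import *
ctrl.gripper_to(44); s=sensors.read_state(); print(s['t'],s['grip_width'],np.round(s['force'],1),D(s['eef_pos']))
R=rot(40,True); print(ctrl.move_l(s['eef_pos']-R[:,2]*130,vel=130,threshold=12))
s=sensors.read_state()
c,im,d=grab('scene','10'); cw,_,dw=grab('wrist','10')
for nm,c_,d_ in(('scene',c,d),('wrist',cw,dw)):
    P=cloud(c_,d_); A=(P-O)@np.stack([EX,EY,EZ],1)
    m=(abs(A[...,2]-171)<3)&(abs(A[...,1])<60)&(A[...,0]>-140)&(A[...,0]<0); X=A[m]; print(nm,'plate x',len(X),np.percentile(X[:,0],[0,1,5]).round(1))
    m=(abs(A[...,2]-176)<2.5)&(abs(abs(A[...,1])-73)<5)&(A[...,0]>-140)&(A[...,0]<0); X=A[m]; print('rails x',len(X),np.percentile(X[:,0],[0,1,5]).round(1) if len(X) else '')
    m=(abs(A[...,1])<8)&(A[...,0]>-160)&(A[...,0]<-20)&(A[...,2]>185)&(A[...,2]<223); X=A[m]; print(' lug x',np.percentile(X[:,0],[2,50,98]).round(1) if len(X) else None)
    m=(abs(A[...,1])<65)&(A[...,0]>-86)&(A[...,0]<-40)&(A[...,2]>10)&(A[...,2]<40); X=A[m]; print(' box rear x',np.percentile(X[:,0],[5,50]).round(1) if len(X) else None)
print(sensors.read_state()['t'])
E
```

```text
21.3167 43.824794132874764 [ 0.1 -0.3  0.1] [-1.094e+02  1.000e-01  2.060e+02]
False
scene plate x 956 [-118.9 -117.  -113.2]
rails x 170 [-119.8 -119.1 -115.7]
 lug x [-117.6 -104.7  -89.1]
 box rear x [-71.9 -68.9]
wrist plate x 8871 [-118.  -116.7 -115.8]
rails x 1668 [-121.  -120.  -118.6]
 lug x [-117.1 -115.4  -91.1]
 box rear x [-71. -69.]
22.5667
```

View pics/scene10.png

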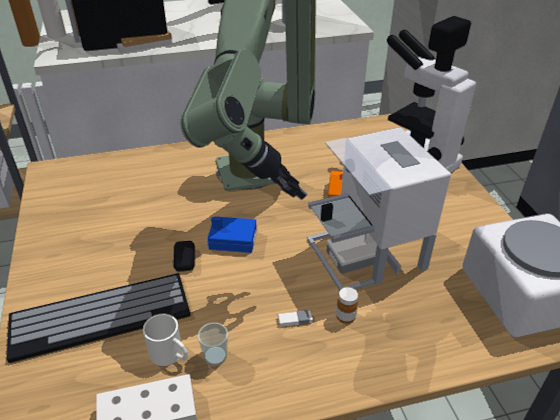

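View pics/wrist10.png

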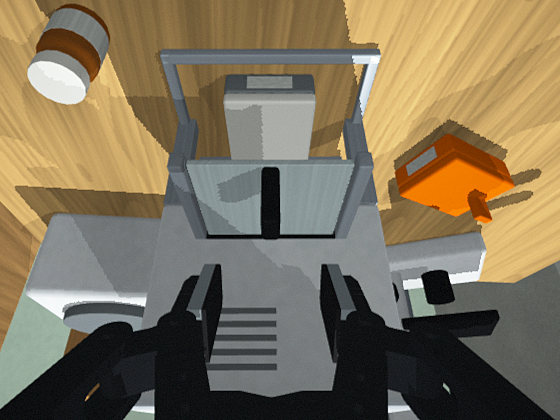

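The gate's front edge is level with the rail ends to about 2–3 mm. In the wrist view its lug is at (270,200) and the rail ends are at (178,160) and (362,158). The box is flat behind the sill, the other things are where they were, and the gripper is clear. Handing in.

```bash
python3 -c "
from h import *
ctrl.finish_job(); print(sensors.read_state()['t'])"
```

```text
the job is handed in; nothing more can be done
the job is handed in; nothing more can be done
```

I handed the job in at about 22.6 s of the allowed 59 s. The box is under the dryer, flat behind the sill, and the gate is pulled out level with the rail ends. No verdict was reported.

**What I did:** I gripped the box by its lug with the tool leaned 55°, carried it over the sill and set it down there. Then I pushed it in from behind with two spread fingertips. For the gate, I gripped its lug at a 40° lean, pulled it out about 55 mm, released it and backed clear.

**Last checks:**
- **Box:** the rear face is at dryer x about -70, against the sill's rear edge at -88, so the centre is at about -5. It is square to the sill, with y about 0 and the lid 48 to 49 mm above the bench. The plane fits to the lid gave tilts of 0.03 rad (wrist camera) and 0.01 rad (scene camera). Both are under the 0.04 limit; I put the wrist figure down to stray points below the lid edge.
- **Gate:** the front edge is at x about -117 to -119, against rail ends at -120 to -121. That puts the gate out about 0.067 to 0.069 m, inside the 0.060 to 0.080 m band.
- **Other things:** I compared them only by eye in the scene picture, where they look unmoved. No guarded move tripped unexpectedly; the only stop was the intended touch-down on the sill.

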